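# Lock the inspection turntable

### The job

Lock the inspection turntable so that it cannot turn under the microscope: push the black finger knob round, either way, until the slot in the disc's rim lines up with the steel lock bar, then push the bar's red tab until the bar sits fully home in the slot. Use only gentle fingertip pushes. Do not lift the little terracotta bowl, tip it or push it away from the middle of the disc, and leave the bottle, the jar and the tape roll where they stand.

Things in the scene. Friction and masses are not known exactly. Their poses are not given: they have to be found in the camera images.
- turntable: the dark slate-grey cast base of the turntable, fixed to the bench, 208 mm across with a foot 64 mm wide that reaches 200 mm out on its -y side. Origin: on the turntable's upright axis at bench height; z up. The lock bar lies along its -y axis (from the axis straight out through x = 0) and is pushed towards +y, to the axis.
- disc (a joint): angle of the silver disc (190 mm across, top 36 mm and underside 24 mm above the bench) about its upright axis, rad, anticlockwise from above; no end stops. The slot lines up with the bar at 0 and again at 2 pi (6.283). Starts anywhere from 0.6 to 5.68. Stiff bearing: 0.12 N m (1.6 N at the knob); it stays where it is left and does not coast.
- slot (a point): mouth of the one slot in the disc's rim, at mid-thickness, 95 mm from the axis and 30 mm above the bench. The slot is 20 mm wide, flared to 28 mm over its last 8 mm, runs 42 mm inwards along a radius and goes right through the disc.
- knob (a point): centre (half-way up) of the black finger knob that stands on the disc opposite the slot (180 degrees away), 76 mm from the axis: an upright cylinder 18 mm across and 38 mm high, from 36 to 74 mm above the bench. Pushed sideways along its circle, it turns the disc.
- lock_bar (a joint): travel of the flat steel bar towards the axis, m: 0 drawn out, 0.042 fully home at its stop (tab 1 mm off the nearer keeper). Starts 0 to 0.005, clear of the disc; 2.5 N of friction, stays where left. 16 mm wide, 26 to 34 mm above the bench, nose tapered to 8 mm over its last 8 mm: it centres a slot up to about 8 mm off line; further off, it stops against the rim at 0.008.
- tab (a point): middle of the outer face of the red tab turned up at the bar's outer end, 50 mm above the bench, 208 mm from the axis when drawn out. Tab 28 mm wide, 8 mm thick, 26 to 66 mm above the bench; the outer face is square to the bar with free room outside it. Two dark keepers, tops 40 mm above the bench, bridge the bar between tab and disc.
- disc_middle (a point): centre of the top of the dark green rubber mat (92 mm across, 2 mm thick) on the disc, 38 mm above the bench, on the axis.
- bowl_mid (a point): centre (17 mm up) of a loose terracotta bowl, 68 mm across and 34 mm high, 90 g, standing on the mat in the middle of the disc. It turns with the disc.
- bottle_mid (a point): centre (75 mm up) of a loose white wash bottle with a red band, 58 mm across and 158 mm high. To be left alone.
- jar_mid (a point): centre (37 mm up) of a loose glass jar with a blue cap, 52 mm across and 75 mm high. To be left alone.
- tape_mid (a point): centre (11 mm up) of a loose roll of cream tape lying flat, 90 mm across and 22 mm high. To be left alone.
Not all that is in view belongs to the job. What is shaped like the part that bears bowl_mid but purple or yellow is not meant.

How it is judged:
By the outcome, as a careful person would: the job done as asked, in the order asked, and still so for the second after the job is handed in, with the robot touching nothing.
It also fails if it takes over 51 s, if anything falls off the work surface, if the arm or the gripper's body presses on something with over 40 N, if the wrist force passes 120 N, or if a joint passes its speed limit or range.

### The arm

A 6-joint arm with a two-finger parallel gripper is mounted at the origin on the work surface. World frame = base frame: x ahead of the robot, y to its left, z up, the work surface at z = 0. Lengths are in m, angles in rad, forces in N, time in s.
With the tool pointing down it reaches from about 0.225 to 0.875 m from the base axis. Payload 3.4 kg.
Tool frame: the origin (TCP) lies between the finger pads; the fingertips stand 8 mm ahead of it and the grasp point (between the pads) lies 11 mm behind it; z points along the fingers, y is the line along which they close (so a half turn about z gives the same grasp; the last joint's range is limited). The gripper opens to 85 mm and grips with 20 to 120 N. Pads are 22 mm wide; open, the fingers measure 114 mm over their backs; the gripper's body (76 mm by 85 mm) begins 54 mm behind the grasp point. The pads swing forward as they close: fully open they stand 13 mm farther back than shut.
Start: joints at [1.063, 0.276, 1.505, -0, 1.361, -0.121], TCP at [0.217, 0.533, 0.239] pointing down, gripper open.
Joint ranges: [-2.89, 2.89], [-0.75, 2.08], [0.22, 2.7], [-1.18, 4.32], [0.11, 2.71], [-2.7, 2.7]. Speed limits (rad/s): [2.57, 2.57, 3.14, 3.14, 3.14, 3.14].

### API

Orientations are given as a unit quaternion [w, x, y, z].
In Python, from rig import manip, optics, finder gives the robot as it stands.
- The arm moves only by the tool servo_tool, never from a script. Its argument "increments" is a list of rows, each a list of 7 numbers: the shift along the tool's x, y, z in cm, then the turn, a rotation vector about the tool's x, y, z in degrees, then the closure, from -1 (fully open) to 1 (shut). In form: [[x, y, z, rx, ry, rz, gripper], ...]. A call has exactly 5 rows; each row shifts and turns the commanded pose from where the row before left it, along the tool's axes as they then stand; what a row does not reach is not made up. A row lasts 1/10 s, in which the tool goes at most 50 mm and 8.59 degrees, less where a joint would pass 70% of its speed; a pose out of reach is approached as far as the arm can. A call is refused whole if a number of a shift passes 5 or a number of a turn 8.59, either way. A call with a gripper value outside its range is refused whole. The fingers move at their own pace and stop on an object; "squeeze" is the grip in N (left out, the last holds). Time passes only in rows, so rows that do not move let the fingers close, or fill a call up. It gives the time, the measured TCP pose, the force, the opening and the grip force at its end, in the units of the state.
- manip.get_state(): the state, without advancing time (a new reading comes with each control period).
- optics.get_image(name): name is "side" or "top" or "wrist"; returns the picture (420x560x3 uint8, red, green, blue); there is no depth.
- optics.get_calibration(name): a dict with "fov_y" (degrees; the focal length in pixels is half the picture's height over the tangent of half this angle, whatever the lens; pixels are square), "cx", "cy" (the principal point, pixels), "world_to_cam" (4x4, takes a point from world to camera coordinates). Camera axes: x right, y down, z forward; pixel columns grow to the right and rows downward; lengths in m; the calibration is good to about 2 mm. A picture is of the moment at which its call begins: read the wrist's pose just before it. get_calibration takes no time and is no camera call; for the wrist camera it gives the pose at the moment of the call.
- manip.sign_off(): hands the job in; it is judged then, once.
Trained networks look in the newest picture that a camera, given by its name, has taken for a name from the list of things; names that differ only in an ending like _2 or _b are one class to them, and where a whole thing is asked for, a point or a joint stands for the part that bears it (a point fixed in the world has none). Each returns a list of dicts, best first, with "p" (0 to 1); they miss things now and then, are a little off and sometimes report something else, mostly with a low value. They report only what shows in the picture. A call takes as long as a camera call. They do not tell look-alikes from the thing itself.
- finder.silhouettes(label, camera): "region" (420x560 bool, what is visible of it) and "box" ([centre column, centre row, width, height] in pixels, round what is visible of it).
- finder.tip_of(label, camera): "at" ([column, row] in pixels: a listed point, or the origin of a listed thing).
The state is a dict: "clock": time; "qpos": joint angles; "qd": joint speeds; "effort": joint torques, N m; "position": TCP position; "ee_rot": TCP orientation; "contact_force": force on the tool from outside, world axes, zero at the start; "moment": the same for the moment, N m; "width": finger opening in m; "gripper_force": force on a finger pad.
Only numpy, scipy, OpenCV 4.12 (cv2) and the standard library are available. Lean on these libraries where they do the work, as an engineer would, in place of code of your own. Each camera call takes 0.05 s, during which the arm holds its last target. There are 200 camera calls.

## Working session

There is one attempt and no reset: what is moved stays moved. The work goes in short steps, Python scripts to look and compute and a tool call to move; the robot and the scene stay as the last step left them, time stands still between calls to the robot, and variables do not carry over. Pictures are saved under pics/ and viewed, at most 10 in all, crops included, and the job is handed in when it is done.

Besides the shell and the picture viewer there is one more tool, called as name([rows], argument=value, ...), one row to a line, values as JSON. servo_tool: Moves the arm, as the interface text tells. Its arguments: {"type":"object","properties":{"increments":{"type":"array","items":{"type":"array","items":{"type":"number"}}},"squeeze":{"type":"number"}},"required":["increments"]}

```bash
mkdir -p pics
cat > h.py <<'E'
import numpy as np, cv2
from rig import manip, optics, finder
def ray(cam,px):
    c=optics.get_calibration(cam); f=210/np.tan(np.radians(c["fov_y"])/2)
    T=np.array(c["world_to_cam"]); R=T[:3,:3]; o=-R.T@T[:3,3]
    d=R.T@np.array([(px[0]-c["cx"])/f,(px[1]-c["cy"])/f,1]); return o,d
def atz(cam,px,z):
    o,d=ray(cam,px); return (o+d*(z-o[2])/d[2])
E
python3 - <<'E'
from h import *
ims=[]
for n in("top","side"):
    im=optics.get_image(n); cv2.imwrite(f"pics/{n}0.png",im[:,:,::-1])
    for l,z in dict(turntable=0,slot=.03,knob=.055,tab=.05,disc_middle=.038,bowl_mid=.055,bottle_mid=.075,jar_mid=.037,tape_mid=.011).items():
        print(n,l,[(round(r["p"],2),np.round(r["at"]),np.round(atz(n,r["at"],z),3)) for r in finder.tip_of(l,n)[:3]])
s=manip.get_state();print(s["clock"],s["position"],s["ee_rot"])
E
```

```text
top turntable [(0.87, array([329., 235.]), array([ 0.54 , -0.002,  0.   ]))]
top slot [(0.55, array([347., 285.]), array([ 0.441, -0.031,  0.03 ]))]
top knob [(0.56, array([321., 196.]), array([0.611, 0.017, 0.055]))]
top tab [(0.73, array([441., 231.]), array([ 0.542, -0.212,  0.05 ]))]
top disc_middle [(0.95, array([330., 236.]), array([ 0.536, -0.001,  0.038]))]
top bowl_mid [(0.98, array([241., 209.]), array([0.587, 0.171, 0.055])), (0.85, array([296., 333.]), array([0.353, 0.068, 0.055])), (0.83, array([334., 237.]), array([ 0.532, -0.006,  0.055]))]
top bottle_mid [(0.61, array([121., 264.]), array([0.482, 0.391, 0.075]))]
top jar_mid [(0.59, array([363., 112.]), array([ 0.785, -0.072,  0.037])), (0.23, array([334., 238.]), array([ 0.53 , -0.007,  0.037]))]
top tape_mid [(0.56, array([153., 164.]), array([0.687, 0.354, 0.011]))]
side turntable [(0.92, array([271., 295.]), array([ 0.535, -0.008,  0.   ]))]
side slot [(0.82, array([220., 295.]), array([ 0.45 , -0.027,  0.03 ]))]
side knob [(0.63, array([313., 254.]), array([0.611, 0.026, 0.055]))]
side tab [(0.92, array([287., 378.]), array([ 0.542, -0.21 ,  0.05 ]))]
side disc_middle [(0.82, array([271., 276.]), array([ 0.536, -0.002,  0.038]))]
side bowl_mid [(0.96, array([166., 266.]), array([0.364, 0.024, 0.055])), (0.85, array([270., 267.]), array([0.535, 0.002, 0.055])), (0.74, array([290., 219.]), array([0.582, 0.129, 0.055]))]
side bottle_mid [(0.56, array([232., 146.]), array([0.48 , 0.391, 0.075]))]
side jar_mid [(0.82, array([430., 294.]), array([ 0.788, -0.07 ,  0.037]))]
side tape_mid [(0.65, array([317., 171.]), array([0.672, 0.362, 0.011]))]
1.0 [0.21694002 0.53254379 0.23931795] [2.34877200e-05 1.92198793e-01 9.81356012e-01 3.80696383e-05]
```

View pics/top0.png

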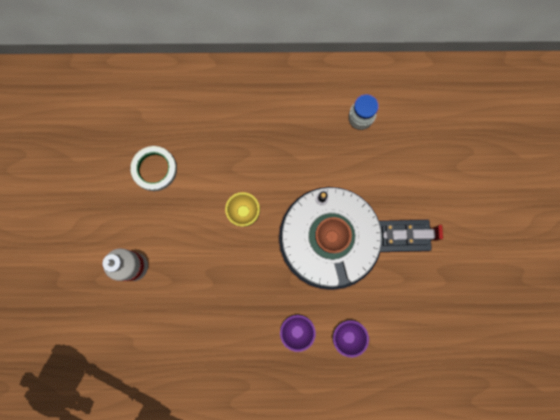

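View pics/side0.png

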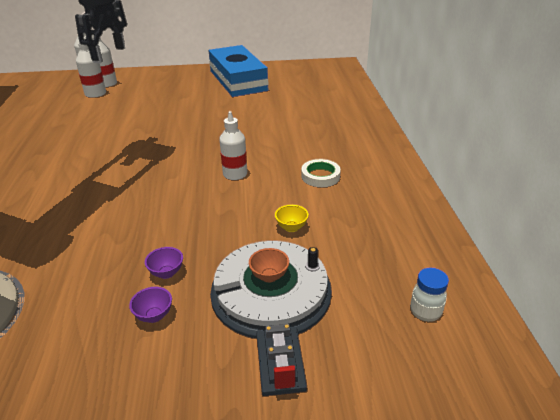

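The top picture shows the disc around (331,237), the slot at (342,272) and the knob at (322,197). The bar runs right to the red tab at (438,232). 

There are four bowl-shaped things: terracotta (334,237), yellow (241,209) and purple (297,333) and (351,338). Only the terracotta one stands on the mat, so that one is meant. 

The disc needs about +75° anticlockwise. I'll confirm in a crop and plan the approach.

```bash
cat >> h.py <<'E'
from scipy.spatial.transform import Rotation as Ro
AX=np.array([.536,-.001])
def pose():
    s=manip.get_state(); q=s["ee_rot"]; return np.array(s["position"]),Ro.from_quat([q[1],q[2],q[3],q[0]]),s
def goal(x,y,z,yaw):  # yaw: world angle of tool y, deg, tool down
    a=np.radians(yaw); Y=[np.cos(a),np.sin(a),0]; Z=[0,0,-1]; X=np.cross(Y,Z)
    return np.array([x,y,z]),Ro.from_matrix(np.array([X,Y,Z]).T)
def disc(th,rad,tan,z): # knob-frame coordinates (tool y radial)
    a=np.radians(th); p=AX+rad*np.array([np.cos(a),np.sin(a)])+tan*np.array([-np.sin(a),np.cos(a)]); return goal(*p,z,th)
def rows(wps,ns,grip=1):
    p,R,_=pose()
    for (P,Q),n in zip(wps,ns):
        w=(R.inv()*Q).as_rotvec()/n; d=(P-p)/n
        for i in range(n):
            Ri=R*Ro.from_rotvec(w*i)
            print(np.round(np.r_[Ri.inv().apply(d)*100,np.degrees(w),grip],2).tolist())
        p,R=P,Q
E
python3 - <<'E'
from h import *
im=cv2.imread("pics/top0.png")[140:350,220:460]; cv2.imwrite("pics/crop.png",cv2.resize(im,None,fx=2.8,fy=2.8,interpolation=2))
rows([disc(16.5,.076,-.036,.16),disc(16.5,.076,-.036,.052)],[15,5])
E
```

```text
[-3.86, -2.36, 0.53, 0.0, -0.0, 3.42, 1.0]
[-3.99, -2.13, 0.53, 0.0, -0.0, 3.42, 1.0]
[-4.11, -1.89, 0.53, 0.0, -0.0, 3.42, 1.0]
[-4.22, -1.64, 0.53, 0.0, -0.0, 3.42, 1.0]
[-4.31, -1.38, 0.53, 0.0, -0.0, 3.42, 1.0]
[-4.38, -1.12, 0.53, 0.0, -0.0, 3.42, 1.0]
[-4.44, -0.86, 0.53, 0.0, -0.0, 3.42, 1.0]
[-4.48, -0.59, 0.53, 0.0, -0.0, 3.42, 1.0]
[-4.51, -0.32, 0.53, 0.0, -0.0, 3.42, 1.0]
[-4.52, -0.05, 0.53, 0.0, -0.0, 3.42, 1.0]
[-4.52, 0.22, 0.53, 0.0, -0.0, 3.42, 1.0]
[-4.5, 0.49, 0.53, 0.0, -0.0, 3.42, 1.0]
[-4.46, 0.75, 0.53, 0.0, -0.0, 3.42, 1.0]
[-4.41, 1.02, 0.53, 0.0, -0.0, 3.42, 1.0]
[-4.34, 1.28, 0.53, 0.0, -0.0, 3.42, 1.0]
[0.0, 0.0, 2.16, 0.0, 0.0, 0.0, 1.0]
[0.0, 0.0, 2.16, 0.0, 0.0, 0.0, 1.0]
[0.0, 0.0, 2.16, 0.0, 0.0, 0.0, 1.0]
[0.0, 0.0, 2.16, 0.0, 0.0, 0.0, 1.0]
[0.0, 0.0, 2.16, 0.0, 0.0, 0.0, 1.0]
```

View pics/crop.png

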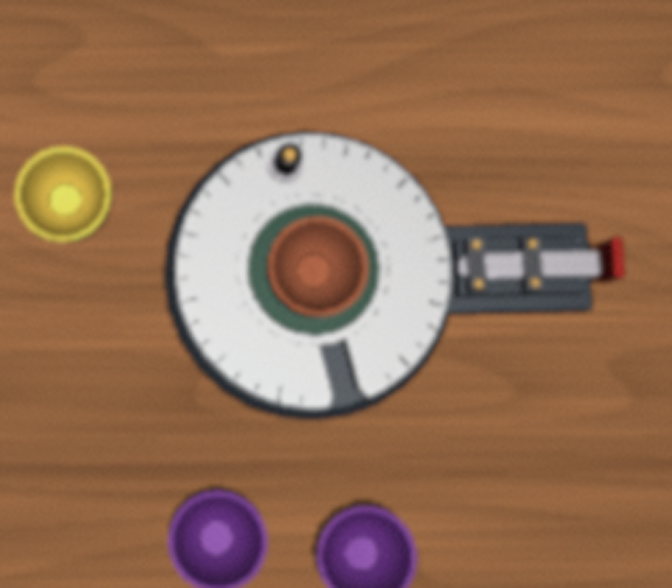

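The crop confirms it. The terracotta bowl sits on the mat at crop (313,268), the knob is at (287,160), the slot mouth at (348,405) and the tab at (615,258).

servo_tool([
  [-3.9, -2.4, 0.5, 0, 0, 3.4, 1],
  [-4.0, -2.1, 0.5, 0, 0, 3.4, 1],
  [-4.1, -1.9, 0.5, 0, 0, 3.4, 1],
  [-4.2, -1.6, 0.5, 0, 0, 3.4, 1],
  [-4.3, -1.4, 0.5, 0, 0, 3.4, 1],
])

```text
clock: 1.5
position: [0.3521, 0.3491, 0.2143]
ee_rot: [0.0, 0.336, 0.942, 0.0]
contact_force: [-0.2, 0.8, -0.5]
width: 0.0127
gripper_force: 0.0
```

servo_tool([
  [-4.4, -1.1, 0.5, 0, 0, 3.4, 1],
  [-4.4, -0.9, 0.5, 0, 0, 3.4, 1],
  [-4.5, -0.6, 0.5, 0, 0, 3.4, 1],
  [-4.5, -0.3, 0.5, 0, 0, 3.4, 1],
  [-4.5, 0, 0.5, 0, 0, 3.4, 1],
])

```text
clock: 2.0
position: [0.487, 0.1676, 0.1894]
ee_rot: [0.0, 0.472, 0.882, 0.0]
contact_force: [0.3, 0.7, 0.4]
width: -0.0
gripper_force: 0.0
```

servo_tool([
  [-4.5, 0.2, 0.5, 0, 0, 3.4, 1],
  [-4.5, 0.5, 0.5, 0, 0, 3.4, 1],
  [-4.5, 0.8, 0.5, 0, 0, 3.4, 1],
  [-4.4, 1.0, 0.5, 0, 0, 3.4, 1],
  [-4.3, 1.3, 0.5, 0, 0, 3.4, 1],
])

```text
clock: 2.5
position: [0.6223, -0.0136, 0.1642]
ee_rot: [0.0, 0.597, 0.802, 0.0]
contact_force: [0.3, 0.7, -0.5]
width: 0.0001
gripper_force: 0.0
```

Run:
```python
from h import *
p,R,s=pose(); print(s["clock"],p,np.degrees(np.arctan2(*R.as_matrix()[[1,0],1])),s["width"])
im=optics.get_image("wrist"); cv2.imwrite("pics/w1.png",im[:,:,::-1])
for l,z in dict(slot=.03,knob=.055,tab=.05,disc_middle=.038).items():
    print(l,[(round(r["p"],2),np.round(r["at"]),np.round(atz("wrist",r["at"],z),3)) for r in finder.tip_of(l,"wrist")[:2]])
rows([disc(16.5,.076,-.036,.16),disc(16.5,.076,-.036,.052)],[1,4])
```

```text
2.5 [ 0.62230602 -0.01358854  0.16416101] 16.672806545115535 9.80652096603174e-05
slot [(0.94, array([ 37., 148.]), array([ 0.443, -0.029,  0.03 ]))]
knob [(0.91, array([272., 167.]), array([0.607, 0.014, 0.055]))]
tab []
disc_middle [(0.25, array([271., 166.]), array([0.605, 0.014, 0.038]))]
[-0.18, -0.22, 0.39, -0.06, -0.08, 0.32, 1.0]
[0.0, 0.0, 2.7, 0.0, 0.0, 0.0, 1.0]
[0.0, 0.0, 2.7, 0.0, 0.0, 0.0, 1.0]
[0.0, 0.0, 2.7, 0.0, 0.0, 0.0, 1.0]
[0.0, 0.0, 2.7, 0.0, 0.0, 0.0, 1.0]
```

View pics/w1.png

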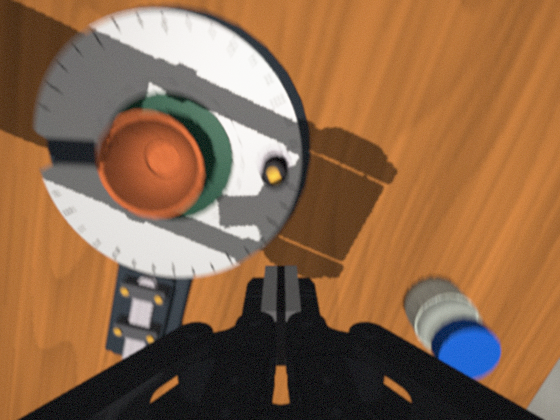

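The wrist picture shows the knob at (272,170), ahead of the closed fingers at (281,290), and the slot at (60,152). The disc angle and axis agree with the first measurement to a few mm. I'll go down behind the knob.

servo_tool([
  [-0.4, -0.5, 2.2, 0, 0, 0.6, 1],
  [0, 0, 2.6, 0, 0, 0.6, 1],
  [0, 0, 2.6, 0, 0, 0, 1],
  [0, 0, 2.6, 0, 0, 0, 1],
  [0, 0, 1.2, 0, 0, 0, 1],
])

```text
clock: 3.25
position: [0.6153, -0.0152, 0.0506]
ee_rot: [-0.002, 0.603, 0.797, -0.001]
contact_force: [-0.1, 0.2, 0.8]
width: -0.0001
gripper_force: 0.0
```

```bash
sed -i 's/AX=.*/AX=np.array([.535,-.003])/' h.py
python3 - <<'E'
from h import *
p,R,s=pose(); print(s["clock"],p,s["contact_force"])
rows([disc(15.5,.076,-.020,.052)]+[disc(15.5+7.5*k,.076,-.020,.052) for k in range(1,11)],[2]+[2]*10)
E
```

```text
3.25 [ 0.61526804 -0.01518136  0.05063216] [-0.12192691  0.24030734  0.82692035]
[0.66, 0.1, -0.07, -0.1, -0.06, 0.13, 1.0]
[0.66, 0.1, -0.07, -0.1, -0.06, 0.13, 1.0]
[0.5, 0.1, 0.0, 0.0, 0.0, -3.75, 1.0]
[0.5, 0.13, 0.0, 0.0, 0.0, -3.75, 1.0]
[0.5, 0.1, 0.0, 0.0, 0.0, -3.75, 1.0]
[0.5, 0.13, 0.0, 0.0, 0.0, -3.75, 1.0]
[0.5, 0.1, 0.0, 0.0, 0.0, -3.75, 1.0]
[0.5, 0.13, 0.0, 0.0, 0.0, -3.75, 1.0]
[0.5, 0.1, 0.0, 0.0, 0.0, -3.75, 1.0]
[0.5, 0.13, 0.0, 0.0, 0.0, -3.75, 1.0]
[0.5, 0.1, 0.0, 0.0, 0.0, -3.75, 1.0]
[0.5, 0.13, 0.0, 0.0, 0.0, -3.75, 1.0]
[0.5, 0.1, 0.0, 0.0, 0.0, -3.75, 1.0]
[0.5, 0.13, 0.0, 0.0, 0.0, -3.75, 1.0]
[0.5, 0.1, 0.0, 0.0, 0.0, -3.75, 1.0]
[0.5, 0.13, 0.0, 0.0, 0.0, -3.75, 1.0]
[0.5, 0.1, 0.0, 0.0, 0.0, -3.75, 1.0]
[0.5, 0.13, 0.0, 0.0, 0.0, -3.75, 1.0]
[0.5, 0.1, 0.0, 0.0, 0.0, -3.75, 1.0]
[0.5, 0.13, 0.0, 0.0, 0.0, -3.75, 1.0]
[0.5, 0.1, 0.0, 0.0, 0.0, -3.75, 1.0]
[0.5, 0.13, 0.0, 0.0, 0.0, -3.75, 1.0]
```

servo_tool([
  [0.6, 0.1, -0.1, 0, 0, 0, 1],
  [0.6, 0.1, -0.1, 0, 0, 0, 1],
  [0.5, 0.1, 0, 0, 0, -3.75, 1],
  [0.5, 0.13, 0, 0, 0, -3.75, 1],
  [0.5, 0.12, 0, 0, 0, -3.75, 1],
])

```text
clock: 3.75
position: [0.6164, 0.0107, 0.0564]
ee_rot: [0.002, 0.522, 0.853, 0.001]
contact_force: [1.6, -1.3, -2.4]
width: 0.0003
gripper_force: 0.9
```

servo_tool([
  [0.5, 0.12, 0, 0, 0, -3.75, 1],
  [0.5, 0.12, 0, 0, 0, -3.75, 1],
  [0.5, 0.12, 0, 0, 0, -3.75, 1],
  [0.5, 0.12, 0, 0, 0, -3.75, 1],
  [0.5, 0.12, 0, 0, 0, -3.75, 1],
])

```text
clock: 4.25
position: [0.6083, 0.0349, 0.0568]
ee_rot: [0.003, 0.376, 0.927, 0.001]
contact_force: [0.9, -0.2, -0.1]
width: -0.0001
gripper_force: 1.1
```

```bash
cat > look.py <<'E'
from h import *
import sys
p,R,s=pose(); print(s["clock"],p,s["contact_force"],"yaw",np.degrees(np.arctan2(*R.as_matrix()[[1,0],1])))
d=p[:2]-AX; print("finger angle about axis",np.degrees(np.arctan2(d[1],d[0])),"r",np.hypot(*d))
for n in ("top","side"):
    im=optics.get_image(n); cv2.imwrite(f"pics/{n}_{sys.argv[1]}.png",im[:,:,::-1])
    for l,z in dict(slot=.03,knob=.055,tab=.05,bowl_mid=.055).items():
        for r in finder.tip_of(l,n)[:3]:
            q=atz(n,r["at"],z)[:2]; e=q-AX; print(n,l,round(r["p"],2),np.round(r["at"]),np.round(q,3),"ang %.1f r %.3f"%(np.degrees(np.arctan2(e[1],e[0])),np.hypot(*e)))
E
python3 look.py a
```

```text
4.25 [0.6083031  0.03493408 0.05684806] [ 0.85116182 -0.23861162 -0.05861325] yaw 45.835238617018035
finger angle about axis 27.36139436878001 r 0.0825368915049831
top slot 0.19 [304. 204.] [0.599 0.049] ang 39.2 r 0.082
top knob 0.59 [306. 204.] [0.595 0.047] ang 39.9 r 0.078
top tab 0.94 [440. 230.] [ 0.543 -0.211] ang -87.8 r 0.208
top bowl_mid 0.77 [240. 210.] [0.584 0.172] ang 74.3 r 0.182
top bowl_mid 0.62 [335. 237.] [ 0.531 -0.008] ang -132.5 r 0.006
top bowl_mid 0.56 [297. 333.] [0.353 0.067] ang 159.0 r 0.194
side slot 0.86 [229. 309.] [ 0.465 -0.061] ang -140.4 r 0.091
side knob 0.62 [301. 242.] [0.595 0.061] ang 46.8 r 0.088
side bowl_mid 0.91 [165. 266.] [0.361 0.024] ang 171.3 r 0.176
side bowl_mid 0.86 [269. 268.] [0.534 0.   ] ang 106.8 r 0.003
side bowl_mid 0.82 [291. 219.] [0.585 0.13 ] ang 69.4 r 0.142
```

The push is working: the slot is at about -140° and has about 52° still to go. Next I'll push most of that and draw the finger slightly inward.

Run:
```python
from h import *
rows([disc(39.8+6.25*k,.077,-.0175,.055) for k in range(1,9)],[2]*8)
```

```text
[0.39, 0.06, -0.03, 0.01, 0.01, -0.22, 1.0]
[0.39, 0.06, -0.03, 0.01, 0.01, -0.22, 1.0]
[0.42, 0.07, 0.0, 0.0, 0.0, -3.13, 1.0]
[0.42, 0.1, 0.0, 0.0, 0.0, -3.13, 1.0]
[0.42, 0.07, 0.0, 0.0, 0.0, -3.12, 1.0]
[0.42, 0.1, 0.0, 0.0, 0.0, -3.12, 1.0]
[0.42, 0.07, 0.0, 0.0, 0.0, -3.13, 1.0]
[0.42, 0.1, 0.0, 0.0, 0.0, -3.13, 1.0]
[0.42, 0.07, 0.0, 0.0, 0.0, -3.12, 1.0]
[0.42, 0.1, 0.0, 0.0, 0.0, -3.12, 1.0]
[0.42, 0.07, 0.0, 0.0, 0.0, -3.13, 1.0]
[0.42, 0.1, 0.0, 0.0, 0.0, -3.13, 1.0]
[0.42, 0.07, 0.0, 0.0, 0.0, -3.12, 1.0]
[0.42, 0.1, 0.0, 0.0, 0.0, -3.12, 1.0]
[0.42, 0.07, 0.0, 0.0, 0.0, -3.13, 1.0]
[0.42, 0.1, 0.0, 0.0, 0.0, -3.13, 1.0]
```

servo_tool([
  [0.4, 0.06, 0, 0, 0, -0.2, 1],
  [0.4, 0.06, 0, 0, 0, -0.2, 1],
  [0.42, 0.08, 0, 0, 0, -3.1, 1],
  [0.42, 0.08, 0, 0, 0, -3.1, 1],
  [0.42, 0.08, 0, 0, 0, -3.1, 1],
])

```text
clock: 5.25
position: [0.5929, 0.051, 0.0544]
ee_rot: [0.0, 0.297, 0.955, 0.0]
contact_force: [1.5, -1.9, -0.8]
width: -0.0002
gripper_force: 0.9
```

servo_tool([
  [0.42, 0.08, 0, 0, 0, -3.1, 1],
  [0.42, 0.08, 0, 0, 0, -3.1, 1],
  [0.42, 0.08, 0, 0, 0, -3.1, 1],
  [0.42, 0.08, 0, 0, 0, -3.1, 1],
  [0.42, 0.08, 0, 0, 0, -3.1, 1],
])

```text
clock: 5.75
position: [0.5765, 0.0649, 0.0544]
ee_rot: [0.001, 0.165, 0.986, 0.0]
contact_force: [1.7, 0.4, 0.5]
width: -0.0001
gripper_force: 0.9
```

```bash
python3 look.py b
```

```text
5.75 [0.57652237 0.06487279 0.05443217] [1.74041992 0.43957385 0.4782515 ] yaw 70.96138840784059
finger angle about axis 58.54306229018281 r 0.07956646775205091
top slot 0.81 [378. 250.] [ 0.508 -0.095] ang -106.4 r 0.095
top slot 0.23 [293. 223.] [0.563 0.071] ang 69.7 r 0.079
top knob 0.86 [292. 222.] [0.56  0.073] ang 71.8 r 0.080
top knob 0.57 [121. 265.] [0.481 0.397] ang 97.6 r 0.403
top knob 0.29 [333. 239.] [ 0.528 -0.004] ang -169.3 r 0.007
top tab 0.67 [441. 231.] [ 0.542 -0.213] ang -88.1 r 0.210
top tab 0.22 [292. 223.] [0.559 0.074] ang 72.6 r 0.081
top bowl_mid 0.85 [240. 209.] [0.586 0.174] ang 74.0 r 0.185
top bowl_mid 0.74 [333. 238.] [ 0.528 -0.005] ang -164.8 r 0.007
side slot 0.67 [258. 323.] [ 0.509 -0.094] ang -105.8 r 0.095
side knob 0.95 [280. 236.] [0.56  0.082] ang 73.7 r 0.088
side tab 0.68 [287. 376.] [ 0.542 -0.206] ang -87.9 r 0.204
side bowl_mid 0.86 [274. 271.] [ 0.541 -0.007] ang -34.0 r 0.007
side bowl_mid 0.6 [164. 267.] [0.359 0.023] ang 171.6 r 0.177
side bowl_mid 0.56 [151. 308.] [ 0.349 -0.067] ang -161.0 r 0.197
```

View pics/side_b.png

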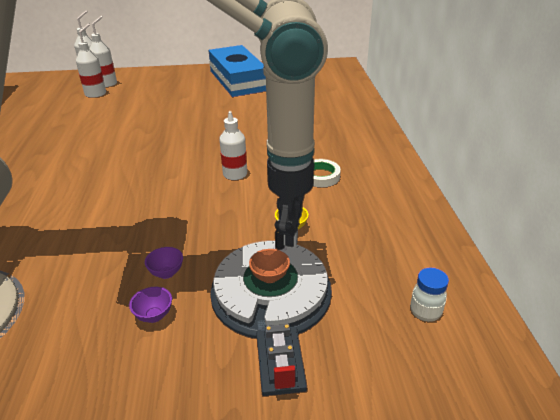

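The side picture shows the slot at about (255,318), just left of the bar at (281,340), and the bowl still centred. About 18° remains.

servo_tool([
  [0.42, 0.08, 0, 0, 0, -3.1, 1],
  [0.42, 0.08, 0, 0, 0, -3.1, 1],
  [0.42, 0.08, 0, 0, 0, -3.1, 1],
  [0.42, 0.08, 0, 0, 0, -3.1, 1],
  [0.42, 0.08, 0, 0, 0, -3.1, 1],
])

```text
clock: 6.75
position: [0.5577, 0.0729, 0.0544]
ee_rot: [0.001, 0.031, 1.0, 0.0]
contact_force: [2.4, 1.1, -1.4]
width: 0.0003
gripper_force: 0.9
```

```bash
python3 look.py c
```

```text
6.75 [0.55769927 0.0728576  0.05438201] [ 2.39424133  1.05130931 -1.40559003] yaw 86.4352912418948
finger angle about axis 73.34096005280297 r 0.07918101114761478
top slot 0.64 [381. 239.] [ 0.53 -0.1 ] ang -93.0 r 0.097
top knob 0.79 [293. 231.] [0.544 0.073] ang 83.2 r 0.076
top tab 0.69 [442. 231.] [ 0.541 -0.215] ang -88.4 r 0.212
top bowl_mid 0.81 [334. 235.] [ 0.536 -0.007] ang -79.9 r 0.004
top bowl_mid 0.61 [238. 208.] [0.589 0.178] ang 73.4 r 0.189
top bowl_mid 0.28 [292. 233.] [0.54  0.075] ang 86.2 r 0.078
side slot 0.6 [273. 326.] [ 0.532 -0.102] ang -91.6 r 0.100
side knob 0.68 [268. 236.] [0.539 0.084] ang 87.3 r 0.087
side tab 0.78 [286. 376.] [ 0.541 -0.207] ang -88.3 r 0.204
side bowl_mid 0.89 [287. 218.] [0.578 0.135] ang 72.6 r 0.144
side bowl_mid 0.76 [163. 265.] [0.357 0.027] ang 170.4 r 0.181
side bowl_mid 0.69 [272. 268.] [0.539 0.   ] ang 37.9 r 0.005
```

servo_tool([
  [0.25, 0.05, 0, 0, 0, -1.8, 1],
  [0.22, 0.04, 0, 0, 0, -1.7, 1],
  [0, 0, 0, 0, 0, 0, 1],
  [-0.6, 0, 0, 0, 0, 0, 1],
  [-0.8, 0, 0, 0, 0, 0, 1],
])

```text
clock: 7.75
position: [0.566, 0.0739, 0.0543]
ee_rot: [-0.0, 0.002, 1.0, 0.0]
contact_force: [0.8, 0.4, -0.0]
width: -0.0002
gripper_force: 0.0
```

servo_tool([
  [0, 0, -2, 0, 0, 0, 1],
  [0, 0, -3, 0, 0, 0, 1],
  [0, 0, -3, 0, 0, 0, 1],
  [0, 0, -2, 0, 0, 0, 1],
  [0, 0, 0, 0, 0, 0, 1],
])

```text
clock: 8.25
position: [0.5688, 0.0739, 0.1575]
ee_rot: [0.004, 0.001, 1.0, 0.0]
contact_force: [0.4, 0.5, 0.7]
width: -0.0
gripper_force: 0.0
```

```bash
python3 look.py d
python3 - <<'E'
import cv2,numpy as np
a=cv2.imread("pics/side_d.png")[220:410,200:350]; b=cv2.imread("pics/top_d.png")[160:310,270:460]
cv2.imwrite("pics/cd.png",np.hstack([cv2.resize(a,(400,506),interpolation=2),cv2.resize(cv2.copyMakeBorder(b,0,40,0,0,0),(400,400),interpolation=2)[:506] if 0 else cv2.copyMakeBorder(cv2.resize(b,(400,316),interpolation=2),0,190,0,0,0)]))
E
```

```text
8.25 [0.56884277 0.0738693  0.15753035] [0.44361932 0.47453048 0.68930829] yaw 89.82837730478239
finger angle about axis 66.23784422777963 r 0.08398941884462902
top slot 0.79 [379. 235.] [ 0.537 -0.098] ang -88.5 r 0.095
top knob 0.75 [294. 233.] [0.54  0.071] ang 86.2 r 0.074
top tab 0.82 [439. 232.] [ 0.54  -0.208] ang -88.5 r 0.205
top bowl_mid 0.87 [239. 209.] [0.587 0.176] ang 73.7 r 0.186
top bowl_mid 0.66 [334. 234.] [ 0.537 -0.006] ang -54.6 r 0.004
side slot 0.83 [280. 325.] [ 0.543 -0.101] ang -85.6 r 0.099
side knob 0.81 [265. 237.] [0.533 0.081] ang 91.5 r 0.084
side tab 0.56 [284. 378.] [ 0.539 -0.209] ang -88.9 r 0.206
side bowl_mid 0.72 [166. 266.] [0.363 0.023] ang 171.4 r 0.174
side bowl_mid 0.61 [151. 306.] [ 0.348 -0.065] ang -161.6 r 0.197
side bowl_mid 0.6 [292. 220.] [0.586 0.126] ang 68.3 r 0.139
```

View pics/cd.png

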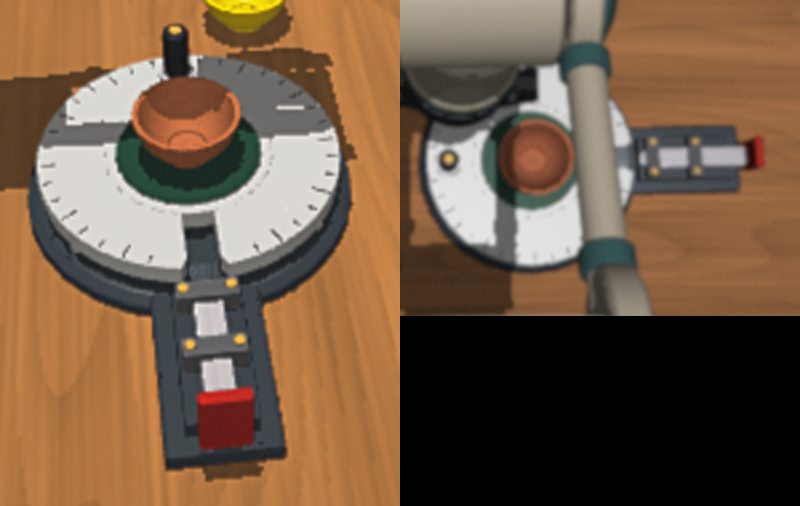

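The slot lines up with the bar: in the side crop, slot (203,250) continues the bar at (215,340) to the tab at (226,420). The bowl is on the mat. Next I go round to the outside of the tab.

servo_tool([
  [0.3, -4.2, 0, 0, 0, -0.2, 1],
  [0.3, -4.2, 0, 0, 0, -0.2, 1],
  [0.3, -4.2, 0, 0, 0, -0.2, 1],
  [0.3, -4.2, 0, 0, 0, -0.2, 1],
  [0.3, -4.2, 0, 0, 0, -0.2, 1],
])

```text
clock: 9.25
position: [0.5516, -0.1377, 0.1542]
ee_rot: [0.0, -0.007, 1.0, 0.0]
contact_force: [0.7, 0.6, 0.3]
width: -0.0002
gripper_force: 0.0
```

servo_tool([
  [0.3, -4.2, 0, 0, 0, -0.2, 1],
  [0.3, -4.2, 0, 0, 0, -0.2, 1],
  [0.3, -3.6, 0, 0, 0, -0.2, 1],
  [0.3, 0, 0, 0, 0, 0, 1],
  [0, 0, 0, 0, 0, 0, 1],
])

```text
clock: 9.75
position: [0.5414, -0.2568, 0.1538]
ee_rot: [-0.0, -0.011, 1.0, 0.001]
contact_force: [0.1, 0.9, 0.1]
width: -0.0
gripper_force: 0.0
```

```bash
python3 look.py e | grep -v bowl
python3 - <<'E'
from h import *
rows([goal(.542,-.255,.053,91.6)],[5])
E
```

```text
9.75 [ 0.54138009 -0.25679506  0.15379142] [0.12237193 0.9171344  0.12497285] yaw 91.3146761838749
finger angle about axis -88.55995845450285 r 0.25387524366709135
top slot 0.82 [384. 234.] [ 0.539 -0.107] ang -87.9 r 0.104
top knob 0.68 [293. 235.] [0.536 0.072] ang 89.6 r 0.075
top tab 0.83 [440. 232.] [ 0.541 -0.211] ang -88.4 r 0.208
top tab 0.52 [291. 233.] [0.539 0.076] ang 86.8 r 0.079
top tab 0.22 [329. 236.] [0.533 0.003] ang 111.2 r 0.006
side slot 0.92 [282. 323.] [ 0.545 -0.097] ang -83.8 r 0.095
side tab 0.67 [285. 376.] [ 0.54  -0.207] ang -88.7 r 0.204
[0.01, 0.02, 2.03, -0.0, 0.0, -0.02, 1.0]
[0.01, 0.02, 2.03, -0.0, 0.0, -0.02, 1.0]
[0.01, 0.02, 2.03, -0.0, 0.0, -0.02, 1.0]
[0.01, 0.02, 2.03, -0.0, 0.0, -0.02, 1.0]
[0.01, 0.02, 2.03, -0.0, 0.0, -0.02, 1.0]
```

servo_tool([
  [0, 0, 2, 0, 0, 0, 1],
  [0, 0, 2, 0, 0, 0, 1],
  [0, 0, 2, 0, 0, 0, 1],
  [0, 0, 2, 0, 0, 0, 1],
  [0, 0, 2, 0, 0, 0, 1],
])

```text
clock: 10.75
position: [0.5423, -0.2563, 0.0536]
ee_rot: [0.0, -0.013, 1.0, -0.0]
contact_force: [-0.2, 1.0, -0.3]
width: -0.0002
gripper_force: 0.0
```

servo_tool([
  [0, 0.5, 0, 0, 0, 0, 1],
  [0, 0.5, 0, 0, 0, 0, 1],
  [0, 0.5, 0, 0, 0, 0, 1],
  [0, 0.5, 0, 0, 0, 0, 1],
  [0, 0.5, 0, 0, 0, 0, 1],
])

```text
clock: 11.25
position: [0.542, -0.2311, 0.0553]
ee_rot: [0.001, -0.013, 1.0, -0.0]
contact_force: [-0.2, 0.2, 0.3]
width: 0.0001
gripper_force: 0.0
```

servo_tool([
  [0, 0.4, 0, 0, 0, 0, 1],
  [0, 0.4, 0, 0, 0, 0, 1],
  [0, 0.4, 0, 0, 0, 0, 1],
  [0, 0.4, 0, 0, 0, 0, 1],
  [0, 0.4, 0, 0, 0, 0, 1],
])

```text
clock: 11.75
position: [0.5412, -0.2118, 0.0546]
ee_rot: [0.0, -0.013, 1.0, -0.001]
contact_force: [-0.1, -2.1, 1.6]
width: 0.0001
gripper_force: 1.4
```

In contact. I'll keep pushing in small steps and watch for the stop.

servo_tool([
  [0, 0.4, 0, 0, 0, 0, 1],
  [0, 0.4, 0, 0, 0, 0, 1],
  [0, 0.4, 0, 0, 0, 0, 1],
  [0, 0.4, 0, 0, 0, 0, 1],
  [0, 0.4, 0, 0, 0, 0, 1],
])

```text
clock: 12.25
position: [0.5408, -0.1912, 0.0544]
ee_rot: [0.0, -0.013, 1.0, -0.0]
contact_force: [0.2, -3.5, 2.5]
width: 0.0
gripper_force: 1.4
```

servo_tool([
  [0, 0.3, 0, 0, 0, 0, 1],
  [0, 0.3, 0, 0, 0, 0, 1],
  [0, 0.2, 0, 0, 0, 0, 1],
  [0, 0.2, 0, 0, 0, 0, 1],
  [0, 0.2, 0, 0, 0, 0, 1],
])

```text
clock: 12.75
position: [0.5406, -0.1811, 0.0545]
ee_rot: [0.0, -0.013, 1.0, -0.002]
contact_force: [-0.2, -10.1, 0.3]
width: -0.0
gripper_force: 5.3
```

```bash
python3 look.py f | grep -v bowl
```

```text
12.75 [ 0.54061429 -0.1810859   0.05448512] [ -0.16535025 -10.09097985   0.25306962] yaw 91.52053521628804
finger angle about axis -88.19430670953962 r 0.17817437678838186
top slot 0.93 [381. 234.] [ 0.539 -0.102] ang -87.5 r 0.099
top knob 0.82 [292. 236.] [0.534 0.074] ang 90.9 r 0.077
top knob 0.73 [122. 263.] [0.485 0.396] ang 97.2 r 0.402
top knob 0.69 [332. 235.] [ 0.535 -0.002] ang 57.3 r 0.001
top tab 0.69 [421. 232.] [ 0.541 -0.174] ang -88.1 r 0.171
top tab 0.44 [333. 235.] [ 0.536 -0.005] ang -73.4 r 0.002
side slot 0.61 [280. 324.] [ 0.543 -0.1  ] ang -85.2 r 0.097
side tab 0.46 [281. 351.] [ 0.539 -0.166] ang -88.8 r 0.163
```

Force is up to 10 N and the tab is about 166 mm from the axis, which is the home position. One small push will confirm the stop, then I back away.

servo_tool([
  [0, 0.1, 0, 0, 0, 0, 1],
  [0, 0.1, 0, 0, 0, 0, 1],
  [0, 0.1, 0, 0, 0, 0, 1],
  [0, 0, 0, 0, 0, 0, 1],
  [0, 0, 0, 0, 0, 0, 1],
])

```text
clock: 13.75
position: [0.5407, -0.181, 0.0546]
ee_rot: [0.001, -0.014, 1.0, -0.004]
contact_force: [-0.4, -13.6, 0.4]
width: -0.0001
gripper_force: 7.1
```

servo_tool([
  [0, -1.5, 0, 0, 0, 0, 1],
  [0, -2.5, 0, 0, 0, 0, 1],
  [0, -3, 0, 0, 0, 0, 1],
  [0, -3, -2, 0, 0, 0, 1],
  [0, -2, -3, 0, 0, 0, 1],
])

```text
clock: 14.25
position: [0.5409, -0.2963, 0.1019]
ee_rot: [-0.003, -0.012, 1.0, 0.003]
contact_force: [1.2, 0.8, 0.8]
width: 0.0003
gripper_force: 0.0
```

```bash
python3 look.py g
python3 - <<'E'
import cv2,numpy as np
a=cv2.imread("pics/side_g.png")[220:410,200:350]; b=cv2.imread("pics/top_g.png")[160:310,270:460]
cv2.imwrite("pics/cg.png",np.hstack([cv2.resize(a,(400,506),interpolation=2),cv2.copyMakeBorder(cv2.resize(b,(400,316),interpolation=2),0,190,0,0,0)]))
E
```

```text
14.25 [ 0.54086659 -0.29625972  0.10193943] [1.23390466 0.82644841 0.7919094 ] yaw 91.36787289359931
finger angle about axis -88.85396466673681 r 0.29331839056893805
top slot 0.76 [380. 233.] [ 0.542 -0.1  ] ang -86.2 r 0.097
top knob 0.64 [292. 238.] [0.531 0.075] ang 93.2 r 0.078
top tab 0.58 [421. 231.] [ 0.542 -0.174] ang -87.6 r 0.171
top bowl_mid 0.92 [297. 332.] [0.355 0.067] ang 158.9 r 0.193
top bowl_mid 0.88 [346. 337.] [ 0.345 -0.025] ang -173.5 r 0.191
top bowl_mid 0.64 [238. 210.] [0.584 0.178] ang 74.8 r 0.188
side knob 0.63 [264. 239.] [0.531 0.076] ang 92.6 r 0.079
side bowl_mid 0.76 [151. 307.] [ 0.348 -0.066] ang -161.3 r 0.197
side bowl_mid 0.71 [165. 266.] [0.361 0.024] ang 171.3 r 0.176
```

View pics/cg.png

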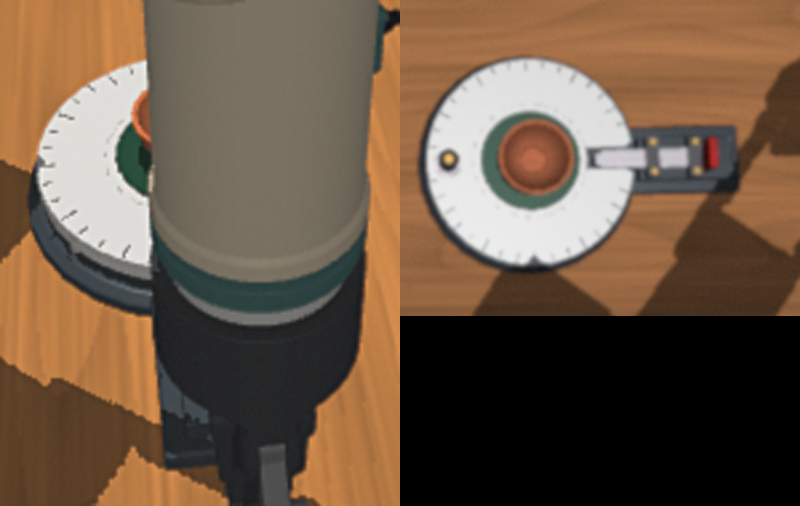

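In the top crop the bar lies deep in the slot at (620,158), with the red tab (712,153) right against the keeper. The bowl is still on the mat and the arm is clear.

```bash
python3 -c "
from rig import manip
print(manip.sign_off())"
```

```text
the job is handed in; nothing more can be done
None
```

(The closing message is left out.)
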